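# Lock the push-and-turn cap on the used-needle jar

## Robot

A 7-joint arm with a two-finger parallel gripper is mounted at the origin on the work surface. World frame = base frame: x ahead of the robot, y to its left, z up, the work surface at z = 0. Lengths are in m, angles in rad, forces in N, time in s.
With the tool pointing down it reaches from about 0.4 to 0.875 m from the base axis. Payload 19.3 kg.
Tool frame: the origin (TCP) lies at the very end of the fingers, on their centre line; the grasp point (between the pads) lies bot.grasp_offset behind it (bot.grasp_offset is the distance from the TCP to the grasp point, in m); z points along the fingers, y is the direction in which the jaws open and shut (so a half turn about z gives the same grasp; the last joint's range is limited). The gripper opens to 85 mm and grips with 20 to 120 N. Pads are 22 mm wide; open, the fingers measure 114 mm over their backs; the gripper's body (76 mm by 85 mm) begins 54 mm behind the grasp point. The pads swing forward as they close: fully open they stand 13 mm farther back than shut.
Start: joints at [-1.345, 0.521, -0.036, 1.599, 0.021, 1.021, -0.113], TCP at [0.182, 0.598, 0.231] pointing down, gripper open.
Joint ranges: [-2.91, 2.91], [-0.3, 2.13], [-1.5, 1.42], [0.17, 2.43], [-1.26, 4.41], [0.16, 1.93], [-2.52, 2.52]. Speed limits (rad/s): [1.89, 1.89, 2.39, 2.39, 3.01, 3.01, 3.01].

## Interface

Orientations are given as [roll, pitch, yaw] about the fixed x, y, z axes, in that order (R = Rz(yaw) Ry(pitch) Rx(roll)).
In Python, from workcell import bot gives the robot as it stands. The module is installed in compiled form; this text tells all that it offers.
- The arm moves only by the shell command python3 -m handwheel 'ROWS' [OPENING] [FORCE]. ROWS is JSON, a list of rows, each a list of 6 numbers: the shift along the tool's x, y, z as a fraction of full scale, then the turn, a rotation vector about the tool's x, y, z as a fraction of full scale. In form: [[x, y, z, rx, ry, rz], ...]. A call has 1 to 8 rows; each row shifts and turns the commanded pose from where the row before left it, along the tool's axes as they then stand; what a row does not reach is not made up. Full scale, the value 1, is 0.025 m for a shift and 360 degrees for a turn. A row lasts 1/8 s, in which the tool goes at most 62.5 mm and 10.7 degrees, less where a joint would pass 70% of its speed; a pose out of reach is approached as far as the arm can. A call with a number of a shift or a turn outside -1 to 1 is refused whole. A call with a gripper value outside its range is refused whole. OPENING is the closure, from -1 (fully open) to 1 (shut), set as the call begins (- or left out, the last holds). The fingers move at their own pace and stop on an object; FORCE is the grip in N (left out, the last holds). Time passes only in rows, so rows that do not move let the fingers close. It gives the time, the measured TCP pose, the force and the opening at its end, in the units of the state.
- bot.observe(): the state, without advancing time (a new reading comes with each control period).
- bot.grab_frame(name): name is "scene" or "top" or "wrist"; returns a dict with "pixels" (480x640x3 uint8, blue, green, red), "vertical_fov" (degrees; the focal length in pixels is half the picture's height over the tangent of half this angle, whatever the lens; pixels are square), "cx", "cy" (the principal point, pixels), "R" (3x3) and "t" (3): a world point X has camera coordinates R X + t. Camera axes: x right, y down, z forward; pixel columns grow to the right and rows downward; lengths in m; the calibration is good to about 2 mm. A picture is of the moment at which its call begins. There is no depth.
- bot.job_done(): hands the job in, once; it reports no verdict.
Trained networks look in a picture, given as the dict that the camera call returned (one of the last four; its "shot" number tells which), for a name from the list of things; names that differ only in an ending like _2 or _b are one class to them, and where a whole thing is asked for, a point or a joint stands for the part that bears it (a point fixed in the world has none). Each returns a list of dicts, best first, with "score" (0 to 1); they miss things now and then, are a little off and sometimes report something else, mostly with a low value. They report only what shows in the picture. A call takes as long as a camera call.
- bot.trace(picture, thing): "region" (480x640 bool, what is visible of it) and "point" ([column, row] in pixels, amid what is visible of it).
The state is a dict: "clock": time; "qpos": joint angles; "qd": joint speeds; "joint_efforts": joint torques, N m; "position": TCP position; "tool_rot": TCP orientation; "force": force on the tool from outside, world axes, zero at the start; "moment": the same for the moment, N m; "grip_width": finger opening in m.
Only numpy, scipy, OpenCV 4.12 (cv2) and the standard library are available. Lean on these libraries where they do the work, as an engineer would, in place of code of your own. Each camera call takes 0.05 s, during which the arm holds its last target.

## Task

Close the used-needle jar: set the white safety cap on its neck, find the gaps between the neck's lugs so that the cap drops in, press the cap down and, keeping it pressed, turn it clockwise (seen from above) up to its stop, then let it spring up so that it stays locked and level. Work by feel, never forcing the cap against the jar, and leave the other things on the bench where they are.

Things in the scene. Friction and masses are not known exactly. Their poses are not given: they have to be found in the camera images.
- clamp: Amber used-needle jar (body diameter 49 mm) standing in a bench clamp: 90 x 90 x 10 mm aluminium base bolted to the table, black ring 62 mm wide from 42 to 54 mm up, gripping the jar hard, and a 9 mm post to 60 mm up, 39 mm off the axis on the +x side. Origin: centre of the base's underside, on the table, on the jar's axis; z up. The jar's own turn in the ring is not tied to these axes.
- jar_rim (a point): Centre of the jar's open rim, 105 mm above the table (axes of the clamp). Neck diameter 40 mm for the top 20 mm, tapering to 36 in the top 3.5. Round it, 4.5 mm below the rim, stand four equal lugs 38 degrees wide, out to diameter 47 mm, with 52 degree gaps between them for the cap's lugs. Which way they point differs each time: look, or turn the resting cap until it drops 3 mm.
- jar_lugs (a point): Centre of the neck at the roof of the notches, 7.5 mm below the rim. Under each jar lug is a 24 degree notch; at its counter-clockwise end (from above) a 7 degree tooth to 10.5 mm below the rim: the cap's lugs must be pressed below it to enter. At its clockwise end is a solid stop, to 17.5 mm below the rim. Gap to notch is 28 to 63 degrees clockwise; in the notch the lugs have 3 degrees of play each way.
- cap: White ribbed push-and-turn cap, loose, open side down on the table: diameter 57 mm, 24.5 mm high, 40 to 65 g. Origin: centre of its underside; z up. Skirt inside diameter 50.6 mm. Its origin's height over the table: 99.5 mm with its lugs standing on the jar's lugs; 96.5 with lugs in the gaps, unpressed; under 89.5 to pass the teeth; 88 hard down; 92.5 sprung up in the notches, locked.
- cap_top (a point): Centre of the cap's top face, 24.5 mm above its origin; four raised white bars, 1.5 mm high, lie on it over the four inner lugs. Inside, a sprung sealing disc (underside 8.5 mm above the cap's underside) meets the jar's rim: 4.5 N to start, 1.5 N more per mm, solid stop after 8.5 mm (17 N). Passing the teeth takes 7 mm, 15 N; locked it stays at 4 mm.
- cap_lug (a point): Top of one of the cap's four inner lugs, on the cap's +x, 23.5 mm off the axis and 5 mm above the underside. The lugs are at +x, +y, -x, -y, each 17 degrees wide, from 1 to 5 mm above the underside, reaching in to diameter 42.6 mm. A quarter turn of the cap looks and fits the same. The end stop is solid and the lugs suffer beyond about 60 N: feel for the stop in small turns.
- dish: Closed glass petri dish, diameter 90 mm, 15 mm high, loose; origin at the centre of its underside. A bystander.
- beaker: Small glass beaker, about 48 mm across and 62 mm high, empty, loose; origin at the centre of its underside. A bystander.
- slide_box: White box of cover slips with a blue band, 66 x 40 x 24 mm, loose; origin at the centre of its underside, x along its length. A bystander.

How it is judged:
On the way:
1. the cap is set over the neck of the jar (horizontal distance between cap and clamp below 0.006 m and z of cap in the frame of clamp below 0.102 m), for 0.05 s.
At the end, for the whole second after the job is handed in: The cap sits on the jar, centred within 4 mm, upright within 0.06 rad, at rest and let go, locked: its underside 90.5 to 94.3 mm above the table (locked 92.5; unlocked it springs up to 96.5 or more) (horizontal distance between cap and clamp below 0.004 m and z of cap in the frame of clamp between 0.0905 and 0.0943 m and angle between cap's own z axis and vertical below 0.06 rad and linear speed of cap below 0.01 m/s); the robot touches nothing.
It fails at once if the cap is pressed or twisted on the jar with more than 60 N (contact force between cap and clamp above 60 N).
It fails at once if the robot itself pushes on the jar or its clamp with more than 15 N (contact force between the arm and clamp above 15 N).
It fails at once if the dish is moved more than 20 mm (distance of dish from where it was at the start of the episode above 0.02 m).
It fails at once if the beaker is moved more than 20 mm (distance of beaker from where it was at the start of the episode above 0.02 m).
It fails at once if the slide box is moved more than 20 mm (distance of slide_box from where it was at the start of the episode above 0.02 m).
It also fails if it takes over 72 s, if anything falls off the work surface, if the arm or the gripper's body presses on something with over 40 N, if the wrist force passes 120 N, or if a joint passes its speed limit or range.

## Working session

There is one attempt and no reset: what is moved stays moved. The work goes in short steps, Python scripts to look and compute and a shell command to move; the robot and the scene stay as the last step left them, time stands still between calls to the robot, and variables do not carry over. Pictures are saved under pics/ and viewed, and the job is handed in when it is done.

```bash
mkdir -p pics; cat > h.py <<'E'
import numpy as np, cv2, math
from workcell import bot
def K(f):
    fl=240/math.tan(math.radians(f["vertical_fov"])/2); return fl
def proj(f,X):
    c=np.array(f["R"])@np.array(X)+np.array(f["t"]); fl=K(f); return [f["cx"]+fl*c[0]/c[2], f["cy"]+fl*c[1]/c[2]]
def onplane(f,px,z):
    R=np.array(f["R"]);t=np.array(f["t"]);fl=K(f)
    d=R.T@np.array([(px[0]-f["cx"])/fl,(px[1]-f["cy"])/fl,1.]); C=-R.T@t
    return C+d*(z-C[2])/d[2]
def st():
    s=bot.observe()
    print({k:np.round(s[k],4).tolist() for k in ["clock","qpos","position","tool_rot","force","moment","grip_width"]})
    return s
E
python3 - <<'E'
from h import *
st(); print(bot.grasp_offset)
for n in ["scene","top","wrist"]:
    f=bot.grab_frame(n); cv2.imwrite(f"pics/{n}0.png",f["pixels"])
    print(n,f["vertical_fov"],np.round(-np.array(f["R"]).T@np.array(f["t"]),3), f["cx"],f["cy"])
    for th in ["cap","clamp","dish","beaker","slide_box"]:
        r=bot.trace(f,th)
        if r: print(th,[(round(q["score"],2),np.round(q["point"]).tolist(), int(q["region"].sum()), np.round(onplane(f,q["point"],0.02),3).tolist()) for q in r[:2]])
E
```

```text
{'clock': 0.0, 'qpos': [-1.3452, 0.522, -0.0363, 1.6, 0.0212, 1.0211, -0.1128], 'position': [0.1821, 0.5975, 0.2307], 'tool_rot': [-3.1404, 0.0001, 2.8458], 'force': [0.2252, 0.0555, 0.2172], 'moment': [-0.0596, -0.0102, -0.0219], 'grip_width': 0.0857}
0.0187
scene 56.28318087242705 [0.99  0.464 0.473] 322.02645873581946 247.1924898181347
cap [(0.71, [289.0, 230.0], 524, [0.516, -0.206, 0.02])]
clamp [(0.76, [346.0, 297.0], 3408, [0.574, 0.036, 0.02])]
dish [(0.7, [462.0, 353.0], 2504, [0.53, 0.235, 0.02])]
beaker [(0.96, [348.0, 390.0], 1987, [0.703, 0.184, 0.02])]
slide_box [(0.64, [217.0, 268.0], 879, [0.701, -0.169, 0.02])]
top 45.36034459644958 [ 5.280e-01 -1.000e-03  1.046e+00] 327.4125567744032 243.57363332777555
cap [(0.7, [450.0, 303.0], 867, [0.503, -0.235, 0.02])]
clamp [(0.86, [294.0, 256.0], 2458, [0.584, 0.044, 0.02])]
dish [(0.63, [192.0, 294.0], 2065, [0.513, 0.225, 0.02])]
beaker [(0.7, [210.0, 176.0], 715, [0.726, 0.198, 0.02])]
slide_box [(0.87, [424.0, 197.0], 878, [0.692, -0.189, 0.02])]
wrist 68.63158454311727 [0.109 0.621 0.375] 318.3995077044081 238.21745161748575
dish [(0.58, [129.0, 476.0], 236, [0.46, 0.249, 0.02])]
```

View pics/scene0.png

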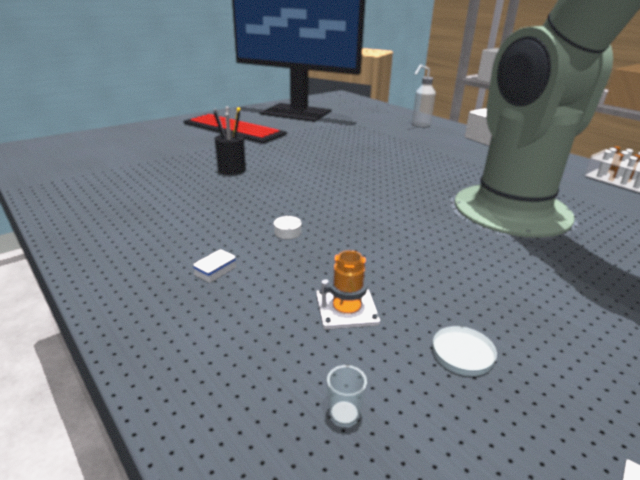

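View pics/top0.png

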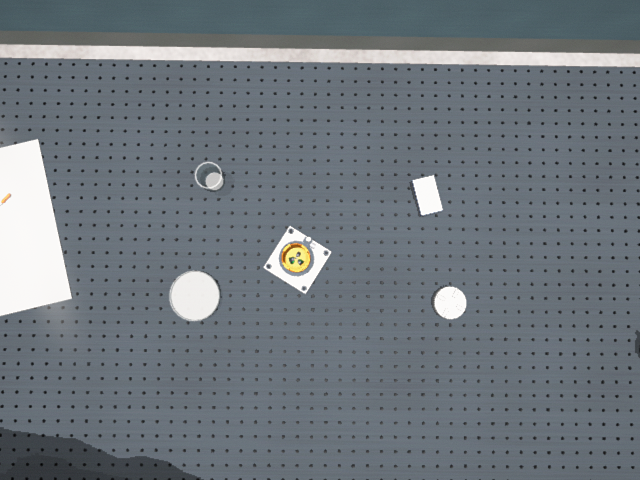

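```bash
python3 -m handwheel '[[0,0,-0.2,0,0,0.029],[0,0,-0.2,0,0,0.029],[0,0,-0.2,0,0,0.029],[0,0,-0.2,0,0,0.029],[0,0,-0.2,0,0,0.029],[0,0,-0.2,0,0,0.029],[0,0,-0.2,0,0,0.029]]' -1 ; python3 -m handwheel '[[-1,1,0,0,0,0],[-1,1,0,0,0,0],[-1,1,0,0,0,0],[-1,1,0,0,0,0],[-1,1,0,0,0,0],[-1,1,0,0,0,0],[-1,1,0,0,0,0],[-1,1,0,0,0,0]]'; python3 -c "
from h import *
st();f=bot.grab_frame('wrist');R=np.array(f['R']);print(np.round(-R.T@np.array(f['t']),3),np.round(R,3));cv2.imwrite('pics/w1.png',f['pixels'])"
```

```text
clock: 1.78
position: [0.1822, 0.5978, 0.2665]
tool_rot: [-3.142, -0.0, 1.564]
force: [-0.1, 0.4, 0.5]
grip_width: 0.0855
clock: 2.78
position: [0.3828, 0.3969, 0.2664]
tool_rot: [3.142, -0.0, 1.57]
force: [1.3, -0.5, 0.7]
grip_width: 0.0852
{'clock': 2.775, 'qpos': [-1.165, 0.3829, 0.3414, 1.769, -0.148, 1.0145, -0.7686], 'position': [0.3828, 0.3969, 0.2664], 'tool_rot': [3.1415, -0.0002, 1.5703], 'force': [1.2838, -0.5094, 0.705], 'moment': [0.0258, -0.0165, 0.0002], 'grip_width': 0.0852}
[0.382 0.474 0.41 ] [[ 1.    -0.    -0.001]
 [-0.    -0.955  0.297]
 [-0.001 -0.297 -0.955]]
```

```bash
python3 -m handwheel '[[-1,1,0,0,0,0],[-1,1,0,0,0,0],[-1,1,0,0,0,0],[-1,1,0,0,0,0],[-1,1,0,0,0,0],[-1,1,0,0,0,0],[-1,1,0,0,0,0],[-1,1,0,0,0,0]]' ; python3 -m handwheel '[[-1,0,0,0,0,0],[-1,0,0,0,0,0],[-1,0,0,0,0,0],[-1,0,0,0,0,0],[-1,0,0,0,0,0],[0,0,0,0,0,0]]'; python3 -c "
from h import *
s=st();f=bot.grab_frame('wrist');cv2.imwrite('pics/w2.png',f['pixels'])
import pickle;pickle.dump(f,open('w2.pkl','wb'))
for th in ['clamp','jar_rim','jar_lugs']:
  for q in bot.trace(f,th)[:2]: print(th,q['score'],q['point'],np.round(onplane(f,q['point'],.105),4))
"
```

```text
clock: 3.82
position: [0.5827, 0.197, 0.2663]
tool_rot: [3.142, -0.0, 1.571]
force: [1.2, 0.3, 0.7]
grip_width: 0.0853
clock: 4.58
position: [0.582, 0.0708, 0.2665]
tool_rot: [3.141, 0.0, 1.568]
force: [-1.0, 0.7, -0.9]
grip_width: 0.0854
{'clock': 4.575, 'qpos': [-0.5141, 0.452, 0.4146, 1.6817, -0.2036, 1.0506, -0.0381], 'position': [0.582, 0.0708, 0.2665], 'tool_rot': [3.1413, 0.0004, 1.5676], 'force': [-1.0195, 0.6924, -0.8931], 'moment': [0.0289, -0.0569, 0.0157], 'grip_width': 0.0854}
clamp 0.93 [311.3, 223.1] [0.5748 0.0665 0.105 ]
jar_rim 0.96 [317.8, 221.0] [0.5807 0.0684 0.105 ]
```

View pics/w2.png

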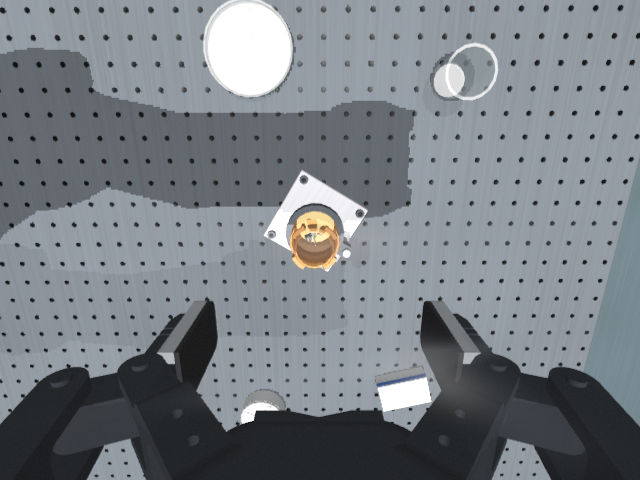

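```bash
python3 -c "
import cv2
i=cv2.imread('pics/w2.png')[165:285,250:380];cv2.imwrite('pics/w2z.png',cv2.resize(i,None,fx=5,fy=5,interpolation=cv2.INTER_CUBIC))"
```

```text
(no output)
```

View pics/w2z.png

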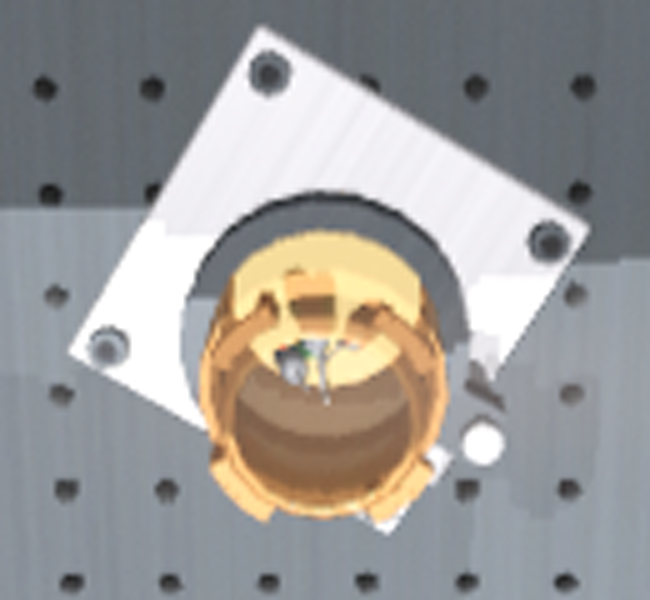

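```bash
python3 -m handwheel '[[-0.3,0,1,0,0,0],[-0.3,0,1,0,0,0],[-0.3,0,1,0,0,0],[-0.3,0,1,0,0,0],[0,0,0,0,0,0],[0,0,0,0,0,0]]'; python3 -c "
from h import *
s=st();f=bot.grab_frame('wrist');cv2.imwrite('pics/w3.png',f['pixels'])
import pickle;pickle.dump(f,open('w3.pkl','wb'))
for th in ['clamp','jar_rim','jar_lugs']:
  for q in bot.trace(f,th)[:2]: print(th,q['score'],q['point'],np.round(onplane(f,q['point'],.105),4))
i=f['pixels'][140:380,190:450];cv2.imwrite('pics/w3z.png',cv2.resize(i,None,fx=2.5,fy=2.5,interpolation=cv2.INTER_CUBIC))"
```

```text
clock: 5.52
position: [0.5824, 0.0433, 0.1672]
tool_rot: [3.141, -0.0, 1.571]
force: [0.2, 0.3, 0.5]
grip_width: 0.0854
{'clock': 5.525, 'qpos': [-0.4335, 0.562, 0.3703, 1.7879, -0.2623, 0.8393, 0.0614], 'position': [0.5824, 0.0433, 0.1672], 'tool_rot': [3.1408, -0.0002, 1.5709], 'force': [0.153, 0.3439, 0.4934], 'moment': [0.0137, -0.009, -0.0266], 'grip_width': 0.0854}
clamp 0.69 [307.5, 224.1] [0.575  0.0648 0.105 ]
jar_rim 0.89 [311.9, 221.6] [0.5777 0.0664 0.105 ]
jar_lugs 0.76 [312.9, 221.3] [0.5783 0.0666 0.105 ]
```

View pics/w3z.png

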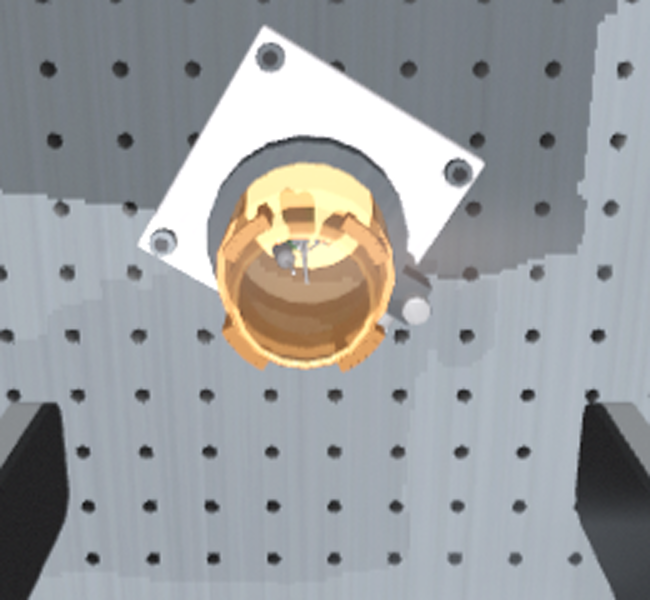

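```bash
cat > ov.py <<'E'
from h import *
import pickle,sys
def overlay(f,c,phi,out,box,s):
    x0,y0,x1,y1=box
    i=cv2.resize(f['pixels'][y0:y1,x0:x1],None,fx=s,fy=s,interpolation=cv2.INTER_CUBIC)
    def pl(pts,col):
        p=np.array([[(u-x0+.5)*s,(v-y0+.5)*s] for u,v in (proj(f,X) for X in pts)],np.int32); cv2.polylines(i,[p],False,col,1,cv2.LINE_AA)
    def arc(r,z,a,b): return [[c[0]+r*math.cos(math.radians(t)),c[1]+r*math.sin(math.radians(t)),z] for t in np.linspace(a,b,40)]
    pl(arc(.018,.105,0,360),(255,0,0))
    for k in range(4):
        a=phi+90*k; pl(arc(.0235,.1005,a-19,a+19),(0,0,255))
        for e in(-19,19): pl([arc(.0205,.1005,a+e,a+e)[0],arc(.0235,.1005,a+e,a+e)[0],arc(.0235,.0975,a+e,a+e)[0]],(0,0,255))
    cv2.imwrite(out,i)
E
python3 - <<'E'
from ov import *
f=pickle.load(open('w3.pkl','rb')); g=pickle.load(open('w2.pkl','rb'))
cs=[onplane(f,p,.01) for p in [(295.2,150.8),(383.6,205.2),(245.2,238)]]
print(np.round(cs,4), np.linalg.norm(cs[0]-cs[1]),np.linalg.norm(cs[0]-cs[2]))
c=(cs[1]+cs[2])/2; print(c)
cs=[onplane(g,(250+x/5,165+y/5),.01) for x,y in [(262,25),(590,230),(70,352)]]
print(np.linalg.norm(cs[0]-cs[1]),np.linalg.norm(cs[0]-cs[2]),(cs[1]+cs[2])/2)
overlay(f,c,45,'pics/o3.png',(190,140,450,380),2.5)
overlay(g,c,45,'pics/o2.png',(250,165,380,285),5)
E
```

```text
[[0.5623 0.1025 0.01  ]
 [0.6385 0.0564 0.01  ]
 [0.516  0.0265 0.01  ]] 0.08902001581521858 0.08903569017286764
[0.57725201 0.04145467 0.01      ]
0.0892806019048806 0.08999585219781617 [0.57760203 0.04097881 0.01      ]
```

View pics/o3.png

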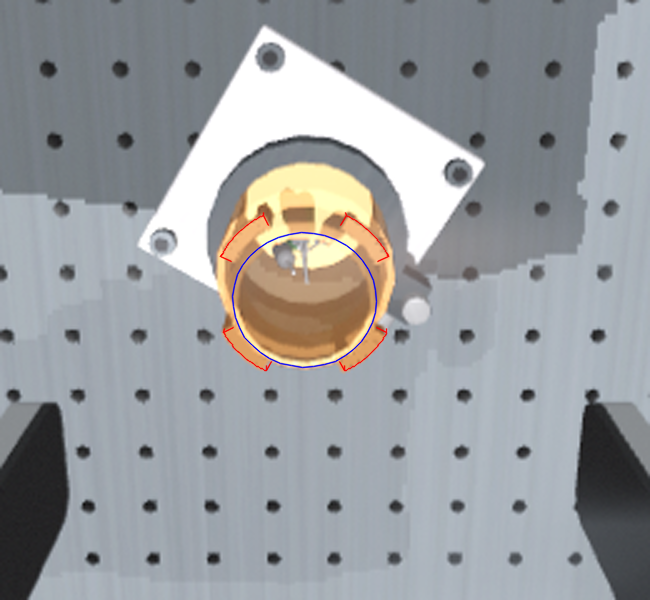

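View pics/o2.png

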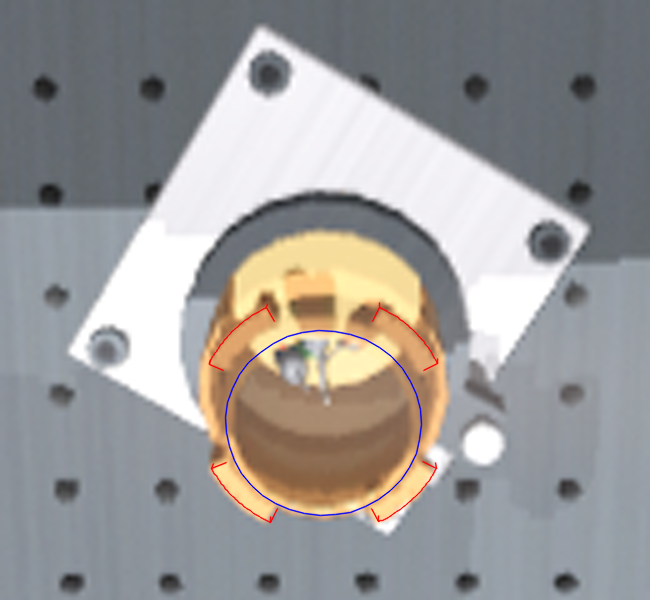

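```bash
python3 -m handwheel '[[-1,-0.4,0,0,0,0],[-1,-0.4,0,0,0,0],[-1,-0.4,0,0,0,0],[-1,-0.4,0,0,0,0],[-1,-0.4,0,0,0,0],[-1,-0.4,0,0,0,0],[-1,-0.4,0,0,0,0],[-1,-0.4,0,0,0,0]]';python3 -m handwheel '[[-0.8,0,0,0,0,0],[0,0,0,0,0,0],[0,0,0,0,0,0]]'; python3 -c "
from h import *
s=st();f=bot.grab_frame('wrist')
import pickle;pickle.dump(f,open('c1.pkl','wb'))
cv2.imwrite('pics/c1.png',f['pixels'])
for th in ['cap','cap_top','cap_lug','slide_box']:
  for q in bot.trace(f,th)[:2]:
    print(th,q['score'],q['point'],np.round(onplane(f,q['point'],.0245),4))
"
```

```text
clock: 6.72
position: [0.5018, -0.158, 0.1669]
tool_rot: [3.141, 0.0, 1.57]
force: [-0.4, 0.0, -0.8]
grip_width: 0.085
clock: 7.1
position: [0.502, -0.1766, 0.1665]
tool_rot: [3.141, -0.0, 1.571]
force: [-0.3, -0.4, -0.4]
grip_width: 0.0855
{'clock': 7.1, 'qpos': [-0.0531, 0.4887, 0.3806, 1.9228, -0.2522, 0.776, 0.4683], 'position': [0.502, -0.1766, 0.1665], 'tool_rot': [3.1413, -0.0003, 1.5708], 'force': [-0.2723, -0.4363, -0.3938], 'moment': [-0.0107, 0.0138, -0.0359], 'grip_width': 0.0855}
cap 0.79 [317.5, 279.5] [ 0.5005 -0.2272  0.0245]
cap_top 0.58 [321.9, 282.4] [ 0.5044 -0.2299  0.0245]
cap_lug 0.72 [321.3, 280.3] [ 0.5038 -0.2279  0.0245]
cap_lug 0.18 [435.5, 5.1] [ 0.584  -0.0165  0.0245]
slide_box 0.61 [540.9, 236.7] [ 0.6905 -0.1875  0.0245]
slide_box 0.44 [431.9, 6.1] [ 0.5815 -0.0171  0.0245]
```

View pics/c1.png

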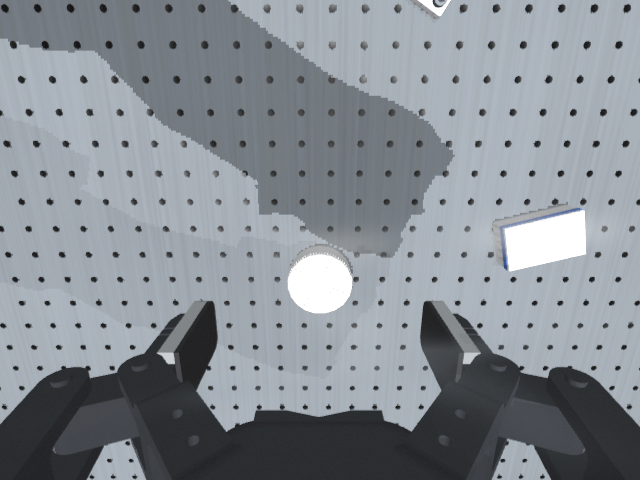

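```bash
python3 -c "
from h import *
import pickle
f=pickle.load(open('c1.pkl','rb'))
i=f['pixels'][235:325,275:365].astype(float); print(i[30:60,30:60].reshape(-1,3).min(0),i[30:60,30:60].reshape(-1,3).max(0))
j=cv2.resize(i,None,fx=6,fy=6,interpolation=cv2.INTER_NEAREST);a=np.clip((j-225)*8.5,0,255)
t=bot.grab_frame('top');k=cv2.resize(t['pixels'][275:330,425:480].astype(float),None,fx=9,fy=9,interpolation=cv2.INTER_CUBIC)[:495,:]
print(t['pixels'][295:310,442:458].reshape(-1,3).min(0))
k=np.clip((k-200)*4.6,0,255)
cv2.imwrite('pics/c1z.png',a);cv2.imwrite('pics/t1z.png',k)"
```

```text
[228. 226. 225.] [255. 255. 255.]
[18 15 13][ WARN:0@2.728] global loadsave.cpp:1063 imwrite_ Unsupported depth image for selected encoder is fallbacked to CV_8U.
```

View pics/c1z.png

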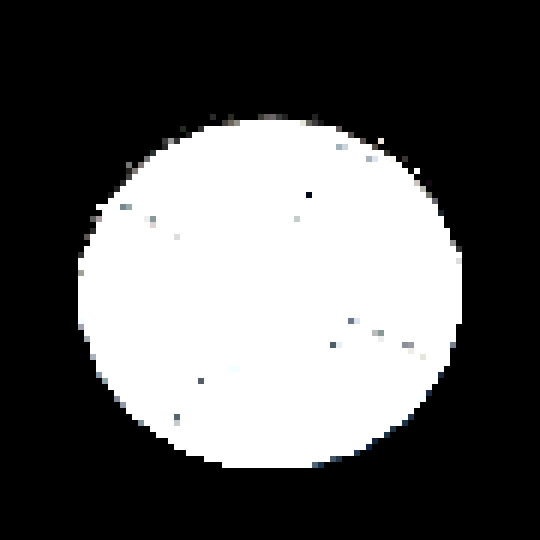

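View pics/t1z.png

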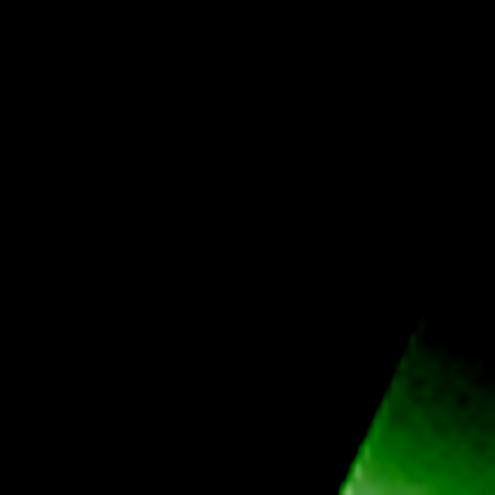

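```bash
python3 -c "
from h import *
t=cv2.imread('pics/top0.png')[283:323,430:470].astype(np.float32)
k=cv2.resize(t,None,fx=12,fy=12,interpolation=cv2.INTER_CUBIC)
cv2.imwrite('pics/t1z.png',np.clip((k-190)*4,0,255).astype(np.uint8))
import pickle
f=pickle.load(open('c1.pkl','rb'))
P=[np.array(onplane(f,(275+x/6,235+y/6),.025))[:2] for x,y in [(350,320),(423,357),(125,207),(177,237),(333,344),(200,380),(177,418),(308,195),(297,218),(342,147),(372,158)]]
c=np.array([.5035,-.2285])
for p in P: print(np.round((p-c)*1000,1))
m=cv2.inRange(f['pixels'][235:325,275:365],(225,225,225),(255,255,255)); e=cv2.findContours(m,0,1)[0]; e=max(e,key=cv2.contourArea); print(cv2.minEnclosingCircle(e),cv2.fitEllipse(e))
"
```

```text
[11.1 -7. ]
[ 22. -13.]
[-22.   11.1]
[-14.4   6.3]
[  8.6 -10.9]
[-11.3 -16.8]
[-14.8 -23.1]
[ 4.7 13. ]
[3.1 9.3]
[ 9.6 20.4]
[13.9 18.7]
((44.5, 47.5), 32.16374206542969) ((44.59416198730469, 48.28437805175781), (58.38003921508789, 63.52395248413086), 91.8042984008789)
```

View pics/t1z.png

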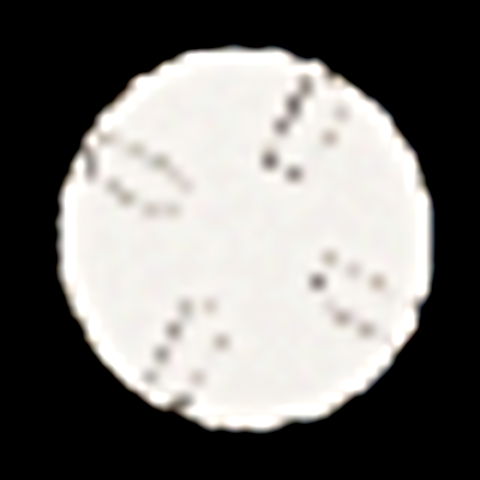

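```bash
python3 -c "
from h import *
import pickle
f=pickle.load(open('c1.pkl','rb'));t=bot.grab_frame('top')
for z in [0,.0245,.026,.03]:
  print(z,np.round(onplane(f,(319.6,283.3),z),4),np.round(onplane(t,(450,302.4),z),4))
st()"
```

```text
0 [ 0.5024 -0.242   0.    ] [ 0.5026 -0.2394  0.    ]
0.0245 [ 0.5023 -0.2308  0.0245] [ 0.5032 -0.2338  0.0245]
0.026 [ 0.5023 -0.2301  0.026 ] [ 0.5033 -0.2335  0.026 ]
0.03 [ 0.5023 -0.2283  0.03  ] [ 0.5034 -0.2326  0.03  ]
{'clock': 7.45, 'qpos': [-0.0528, 0.4891, 0.381, 1.9229, -0.2521, 0.7759, 0.4689], 'position': [0.5019, -0.177, 0.1663], 'tool_rot': [3.1416, -0.0, 1.5708], 'force': [-0.6917, -0.8507, 0.2545], 'moment': [-0.0756, 0.0055, 0.0353], 'grip_width': 0.0855}
```

```bash
python3 -m handwheel '[[-0.72,0.01,0.9,0,0,0],[-0.72,0.01,0.9,0,0,0],[-0.72,0,0.9,0,0,0],[0,0,0,0,0,0],[0,0,0,0,0,0]]'; python3 -c "
from h import *
s=st();f=bot.grab_frame('wrist')
import pickle;pickle.dump(f,open('c2.pkl','wb'))
cv2.imwrite('pics/c2.png',f['pixels'])
m=cv2.inRange(f['pixels'],(225,225,225),(255,255,255)); E=cv2.findContours(m,0,1)[0]
for e in E:
  if cv2.contourArea(e)>800:
    (x,y),w,a=cv2.fitEllipse(e); print(x,y,w,a,np.round(onplane(f,(x,y),.0245),4),np.round(onplane(f,(x,y),.0),4))
"
```

```text
clock: 8.07
position: [0.5025, -0.2308, 0.0993]
tool_rot: [3.141, -0.0, 1.571]
force: [0.1, -0.4, -0.0]
grip_width: 0.0856
{'clock': 8.075, 'qpos': [0.0909, 0.617, 0.3266, 1.9121, -0.3077, 0.6608, 0.6059], 'position': [0.5025, -0.2308, 0.0993], 'tool_rot': [3.1413, -0.0002, 1.5705], 'force': [0.0528, -0.4394, -0.0389], 'moment': [0.0567, 0.0133, -0.0171], 'grip_width': 0.0856}
319.23968505859375 250.26197814941406 (80.34500885009766, 85.1965103149414) 85.13981628417969 [ 0.5023 -0.2306  0.0245] [ 0.5024 -0.2392  0.    ]
606.731689453125 195.17352294921875 (65.74026489257812, 83.78334045410156) 50.62063980102539 [ 0.6828 -0.194   0.0245] [ 0.7031 -0.1985  0.    ]
```

View pics/c2.png

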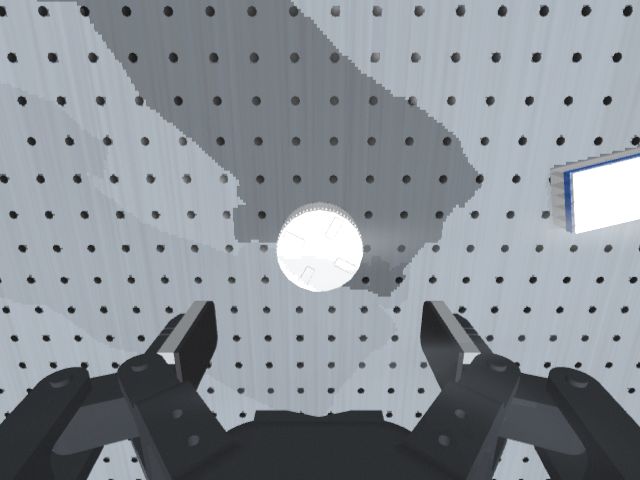

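```bash
python3 -m handwheel '[[0,0,1,0,0,0],[0,0,1,0,0,0],[0,0,1,0,0,0],[-0.02,0,0.5,0,0,0],[0,0,0.28,0,0,0],[0,0,0,0,0,0]]'; python3 -m handwheel '[[0,0,0,0,0,0],[0,0,0,0,0,0],[0,0,0,0,0,0],[0,0,0,0,0,0]]' 1 50; python3 -c "
from h import *
s=st();f=bot.grab_frame('wrist')
cv2.imwrite('pics/c3.png',f['pixels'])"
```

```text
clock: 8.88
position: [0.5025, -0.2318, 0.0046]
tool_rot: [3.141, 0.0, 1.57]
force: [0.4, -0.5, 0.2]
grip_width: 0.0854
clock: 9.38
position: [0.5026, -0.232, 0.0053]
tool_rot: [3.141, 0.0, 1.57]
force: [-3.2, 1.9, 15.4]
grip_width: 0.0556
{'clock': 9.375, 'qpos': [0.1546, 0.7705, 0.2409, 1.9348, -0.3703, 0.4779, 0.6602], 'position': [0.5026, -0.232, 0.0053], 'tool_rot': [3.1405, 0.0001, 1.5702], 'force': [-3.1647, 1.9394, 15.3684], 'moment': [0.395, 0.7069, -0.0516], 'grip_width': 0.0556}
```

View pics/c3.png

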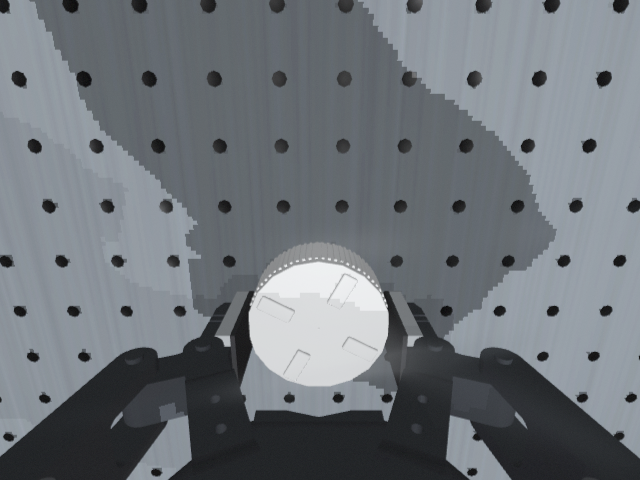

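```bash
python3 -c "
from h import *
i=cv2.imread('pics/c3.png');f=bot.grab_frame('wrist')
m=cv2.inRange(i,(205,205,205),(255,255,255)); E=cv2.findContours(m,0,1)[0]
e=max(E,key=cv2.contourArea);(x,y),w,a=cv2.fitEllipse(e);print(x,y,w,cv2.boundingRect(e),onplane(f,(x,y),.0245))"
python3 -m handwheel '[[0,0,-0.3,0,0,0],[0,0,-0.9,0,0,0],[0,0,-1,0,0,0],[0,0,-1,0,0,0],[0,0,-1,0,0,0],[0,0,-1,0,0,0],[0,0,-0.3,0,0,0],[0,0,0,0,0,0]]'
python3 -c "
from h import *
st();f=bot.grab_frame('wrist')
cv2.imwrite('pics/c4.png',f['pixels'])
i=f['pixels'];m=cv2.inRange(i,(205,205,205),(255,255,255)); E=cv2.findContours(m,0,1)[0]
e=max(E,key=cv2.contourArea);(x,y),w,a=cv2.fitEllipse(e);print(x,y,w,cv2.boundingRect(e))"
```

```text
318.2701721191406 323.7459411621094 (122.43810272216797, 138.9563446044922) (249, 262, 139, 124) [ 0.5018398  -0.23019647  0.0245    ]
clock: 10.48
position: [0.5024, -0.2317, 0.1419]
tool_rot: [3.141, 0.0, 1.57]
force: [0.1, 1.1, 0.0]
grip_width: 0.0551
{'clock': 10.475, 'qpos': [0.064, 0.5543, 0.3644, 1.8874, -0.2793, 0.749, 0.5842], 'position': [0.5024, -0.2317, 0.1419], 'tool_rot': [3.141, 0.0001, 1.5704], 'force': [0.1001, 1.1168, 0.0161], 'moment': [0.0781, 0.0155, -0.0325], 'grip_width': 0.0551}
318.44989013671875 323.43829345703125 (122.05271911621094, 138.89633178710938) (249, 262, 139, 123)
```

View pics/c4.png

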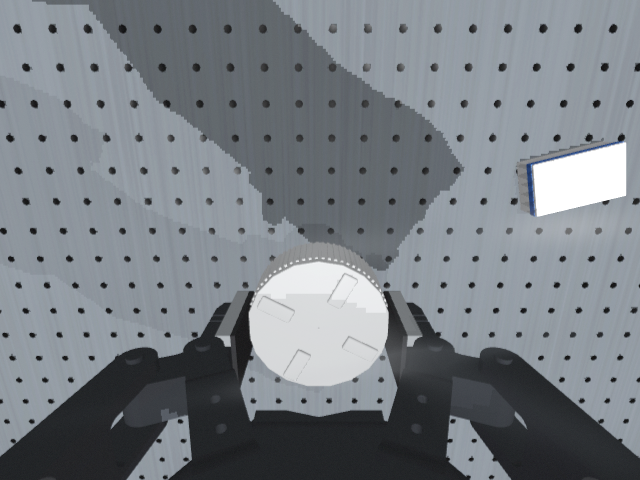

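```bash
python3 -m handwheel '[[0.985,0.275,0,0,0,0],[0.985,0.275,0,0,0,0],[0.985,0.275,0,0,0,0],[0.985,0.275,0,0,0,0],[0.985,0.275,0,0,0,0],[0.985,0.275,0,0,0,0],[0.985,0.275,0,0,0,0],[0.985,0.275,0,0,0,0]]'; python3 -m handwheel '[[0.985,0.275,0,0,0,0],[0.985,0.275,0,0,0,0],[0.985,0.275,0,0,0,0],[0,0,0,0,0,-0.0269],[0,0,0,0,0,-0.0269],[0,0,0,0,0,-0.0269],[0,0,0,0,0,0],[0,0,0,0,0,0]]'; python3 -c "
from h import *
st()
f=bot.grab_frame('wrist')
cv2.imwrite('pics/p1.png',f['pixels'])
f=bot.grab_frame('scene')
cv2.imwrite('pics/s1.png',cv2.resize(f['pixels'][180:340,240:450],None,fx=3.5,fy=3.5,interpolation=cv2.INTER_CUBIC))"
```

```text
clock: 11.52
position: [0.5571, -0.0341, 0.1407]
tool_rot: [-3.14, 0.0, 1.57]
force: [0.1, 0.2, -1.2]
grip_width: 0.0554
clock: 12.52
position: [0.5778, 0.0388, 0.1412]
tool_rot: [-3.141, -0.0, 2.073]
force: [0.7, 0.2, -1.4]
grip_width: 0.0552
{'clock': 12.525, 'qpos': [-0.3344, 0.5742, 0.2345, 1.8137, -0.1813, 0.7754, 0.4961], 'position': [0.5778, 0.0388, 0.1412], 'tool_rot': [-3.1408, -0.0003, 2.0731], 'force': [0.717, 0.2157, -1.3596], 'moment': [-0.0058, -0.0002, -0.0378], 'grip_width': 0.0552}
```

View pics/p1.png

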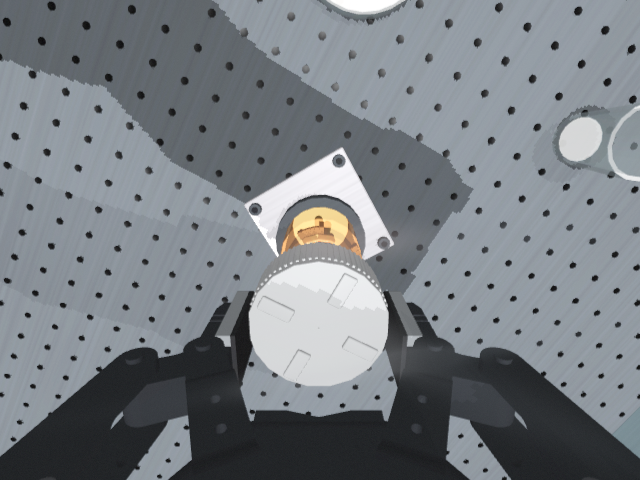

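View pics/s1.png

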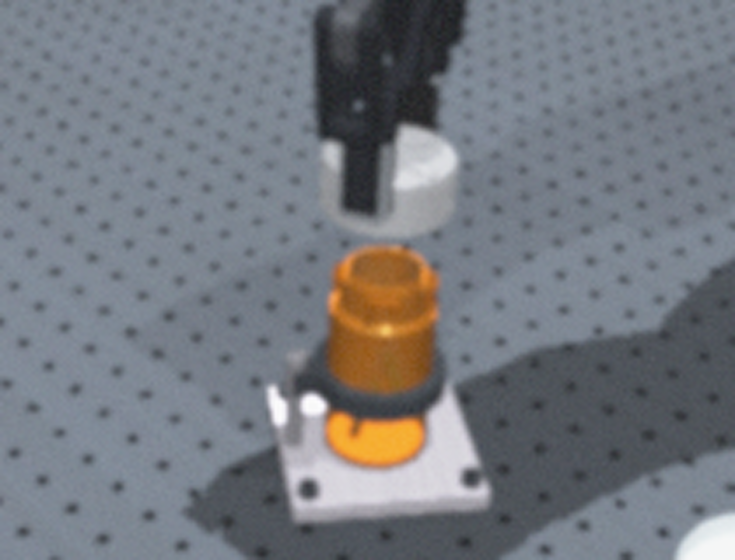

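```bash
python3 -c "
from h import *
f=bot.grab_frame('wrist')
i=f['pixels']
z=cv2.resize(i[130:270,230:410],None,fx=4,fy=4,interpolation=cv2.INTER_CUBIC);cv2.imwrite('pics/p1z.png',z)
a,b,c=[onplane(f,p,.01) for p in [(245,205),(343,148),(394,243)]]
print((a+c)/2,np.linalg.norm(a-b),np.linalg.norm(c-b)); print(onplane(f,(318.4,323.4),.1412-.0053+.0245)); st()"
```

```text
[0.5777249 0.0423639 0.01     ] 0.08891676977659532 0.08753921252157729
[0.57667449 0.0406698  0.1604    ]
{'clock': 12.675, 'qpos': [-0.3347, 0.5737, 0.2344, 1.8135, -0.1808, 0.7755, 0.4977], 'position': [0.5779, 0.0391, 0.1415], 'tool_rot': [-3.1412, 0.0, 2.0755], 'force': [-0.0087, 0.3132, -0.5895], 'moment': [0.0352, 0.0278, 0.0116], 'grip_width': 0.0555}
```

View pics/p1z.png

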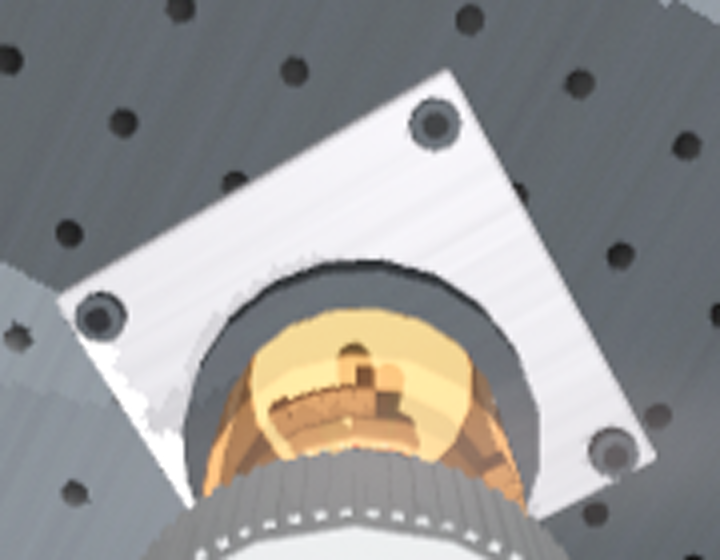

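```bash
python3 -m handwheel '[[0.016,0.054,0,0,0,0],[0,0,0.5,0,0,0],[0,0,0.5,0,0,0],[0,0,0.18,0,0,0],[0,0,0,0,0,0]]'; python3 -m handwheel '[[0,0,0.04,0,0,0],[0,0,0.04,0,0,0],[0,0,0.04,0,0,0],[0,0,0,0,0,0]]';python3 -c "
from h import *
st()
f=bot.grab_frame('scene')
cv2.imwrite('pics/s2.png',cv2.resize(f['pixels'][200:340,270:430],None,fx=4,fy=4,interpolation=cv2.INTER_CUBIC))"
```

```text
clock: 13.3
position: [0.5788, 0.0399, 0.1118]
tool_rot: [-3.141, -0.0, 2.077]
force: [0.3, 0.0, -0.9]
grip_width: 0.0553
clock: 13.8
position: [0.5791, 0.04, 0.1093]
tool_rot: [3.142, 0.0, 2.077]
force: [-0.7, 0.2, -0.3]
grip_width: 0.0556
{'clock': 13.8, 'qpos': [-0.3239, 0.621, 0.2184, 1.83, -0.1943, 0.7113, 0.5091], 'position': [0.5791, 0.04, 0.1093], 'tool_rot': [3.1415, 0.0001, 2.0774], 'force': [-0.6646, 0.1667, -0.2961], 'moment': [0.0181, 0.0113, 0.0328], 'grip_width': 0.0556}
```

View pics/s2.png

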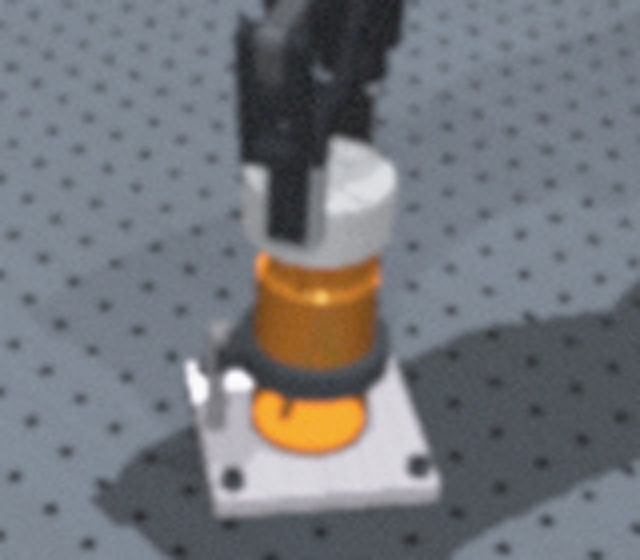

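```bash
for i in 1; do :; done; python3 -m handwheel '[[0,0,0.04,0,0,0],[0,0,0.04,0,0,0],[0,0,0,0,0,0]]'; python3 -m handwheel '[[0,0,0.04,0,0,0],[0,0,0,0,0,0]]';python3 -m handwheel '[[0,0,0.04,0,0,0],[0,0,0,0,0,0]]'; python3 -c "
from h import *
st()"
```

```text
clock: 14.22
position: [0.579, 0.04, 0.1072]
tool_rot: [-3.141, -0.0, 2.077]
force: [-0.4, -0.4, -1.4]
grip_width: 0.0553
clock: 14.48
position: [0.579, 0.04, 0.1062]
tool_rot: [-3.142, -0.0, 2.077]
force: [0.0, 0.7, -1.1]
grip_width: 0.0553
clock: 14.72
position: [0.579, 0.0401, 0.1052]
tool_rot: [-3.141, -0.0, 2.077]
force: [0.0, -0.2, 0.2]
grip_width: 0.0556
{'clock': 14.725, 'qpos': [-0.3224, 0.627, 0.2163, 1.8321, -0.196, 0.7033, 0.5105], 'position': [0.579, 0.0401, 0.1052], 'tool_rot': [-3.1415, -0.0001, 2.0773], 'force': [0.0485, -0.2054, 0.226], 'moment': [0.0692, 0.0466, 0.0286], 'grip_width': 0.0556}
```

```bash
python3 -m handwheel '[[0,0,0.04,0,0,0],[0,0,0,0,0,0]]'; python3 -m handwheel '[[0,0,0.04,0,0,0],[0,0,0,0,0,0]]';python3 -m handwheel '[[0,0,0.04,0,0,0],[0,0,0,0,0,0]]';python3 -m handwheel '[[0,0,0.03,0,0,0],[0,0,0,0,0,0]]'; python3 -c "
from h import *
st()"
```

```text
clock: 14.98
position: [0.579, 0.04, 0.1042]
tool_rot: [-3.141, -0.0, 2.077]
force: [0.7, 0.7, -0.5]
grip_width: 0.0556
clock: 15.22
position: [0.579, 0.04, 0.1032]
tool_rot: [-3.142, -0.0, 2.077]
force: [0.6, 0.3, -0.3]
grip_width: 0.0555
clock: 15.48
position: [0.579, 0.04, 0.1023]
tool_rot: [3.142, -0.0, 2.077]
force: [-0.5, 0.8, -0.2]
grip_width: 0.055
clock: 15.72
position: [0.5791, 0.04, 0.1017]
tool_rot: [3.141, -0.0, 2.077]
force: [-1.1, 0.9, 5.2]
grip_width: 0.0552
{'clock': 15.725, 'qpos': [-0.321, 0.6322, 0.2145, 1.8338, -0.1975, 0.6961, 0.5118], 'position': [0.5791, 0.04, 0.1017], 'tool_rot': [3.1415, -0.0, 2.0773], 'force': [-1.1315, 0.929, 5.2308], 'moment': [0.1874, 0.2668, -0.028], 'grip_width': 0.0552}
```

```bash
python3 -m handwheel '[[0,0,0.04,0,0,0],[0,0,0.04,0,0,0],[0,0,0.04,0,0,0],[0,0,0,0,0,0]]' 1 80; python3 -m handwheel '[[0,0,0.04,0,0,0],[0,0,0.04,0,0,0],[0,0,0,0,0,0]]';python3 -m handwheel '[[0,0,0.04,0,0,0],[0,0,0.02,0,0,0],[0,0,0,0,0,0]]'; python3 -c "
from h import *
st()"
```

```text
clock: 16.23
position: [0.5791, 0.0401, 0.0988]
tool_rot: [3.141, 0.0, 2.077]
force: [-2.9, 0.8, 8.7]
grip_width: 0.0545
clock: 16.6
position: [0.5791, 0.0401, 0.097]
tool_rot: [3.141, -0.0, 2.077]
force: [-3.0, 1.4, 10.9]
grip_width: 0.0547
clock: 16.98
position: [0.5791, 0.04, 0.0956]
tool_rot: [3.141, -0.0, 2.077]
force: [-5.7, -0.0, 13.9]
grip_width: 0.0545
{'clock': 16.975, 'qpos': [-0.3186, 0.6412, 0.2113, 1.8367, -0.2002, 0.6839, 0.514], 'position': [0.5791, 0.04, 0.0956], 'tool_rot': [3.1412, -0.0001, 2.0772], 'force': [-5.6908, -0.0021, 13.8542], 'moment': [0.1209, 0.9436, -0.0116], 'grip_width': 0.0545}
```

```bash
python3 -m handwheel '[[0.019,-0.035,0,0,0,0],[0,0,0.04,0,0,0],[0,0,0,0,0,0]]'; python3 -c "
from h import *
st()"
```

```text
clock: 17.35
position: [0.579, 0.04, 0.095]
tool_rot: [3.139, 0.001, 2.077]
force: [-0.7, 0.9, 15.1]
grip_width: 0.0549
{'clock': 17.35, 'qpos': [-0.3186, 0.6413, 0.2109, 1.839, -0.2005, 0.6796, 0.5142], 'position': [0.579, 0.04, 0.095], 'tool_rot': [3.1395, 0.0008, 2.0772], 'force': [-0.7388, 0.9233, 15.1089], 'moment': [0.1783, -0.0112, -0.0527], 'grip_width': 0.0549}
```

```bash
python3 -m handwheel '[[0,0,0.03,0,0,0],[0,0,0,0,0,0]]'; python3 -m handwheel '[[0,0,0,0,0,0.0139],[0,0,0,0,0,0.0139],[0,0,0,0,0,0]]'; python3 -c "
from h import *
st()"
```

```text
clock: 17.6
position: [0.579, 0.04, 0.0943]
tool_rot: [3.139, 0.001, 2.077]
force: [-0.5, 0.9, 16.4]
grip_width: 0.0547
clock: 17.98
position: [0.5789, 0.0399, 0.0943]
tool_rot: [3.14, 0.001, 1.901]
force: [-0.0, 0.0, 15.9]
grip_width: 0.0547
{'clock': 17.975, 'qpos': [-0.3516, 0.6483, 0.2589, 1.8412, -0.2475, 0.6813, 0.3802], 'position': [0.5789, 0.0399, 0.0943], 'tool_rot': [3.1396, 0.0007, 1.901], 'force': [-0.0127, 0.0385, 15.9497], 'moment': [-0.0115, 0.2809, -0.0946], 'grip_width': 0.0547}
```

```bash
python3 -m handwheel '[[0,0,0,0,0,0.0111],[0,0,0,0,0,0]]'; python3 -m handwheel '[[0,0,0,0,0,0.0083],[0,0,0,0,0,0]]';python3 -c "
from h import *
st()";  python3 -m handwheel '[[0,0,0,0,0,0.0083],[0,0,0,0,0,0]]'; python3 -c "
from h import *
st()"
```

```text
clock: 18.23
position: [0.5789, 0.0399, 0.0943]
tool_rot: [3.14, 0.0, 1.832]
force: [-2.1, -0.4, 15.7]
grip_width: 0.0545
clock: 18.48
position: [0.5789, 0.0399, 0.0942]
tool_rot: [3.14, 0.0, 1.78]
force: [-2.7, -0.8, 16.3]
grip_width: 0.0542
{'clock': 18.475, 'qpos': [-0.3739, 0.653, 0.2918, 1.8424, -0.2798, 0.6842, 0.288], 'position': [0.5789, 0.0399, 0.0942], 'tool_rot': [3.1396, 0.0003, 1.7798], 'force': [-2.6665, -0.8235, 16.3425], 'moment': [-0.0718, 0.3484, -0.0831], 'grip_width': 0.0542}
clock: 18.73
position: [0.5788, 0.0399, 0.0942]
tool_rot: [3.14, 0.0, 1.728]
force: [-2.2, -0.4, 16.5]
grip_width: 0.0547
{'clock': 18.725, 'qpos': [-0.3836, 0.6552, 0.306, 1.843, -0.2938, 0.6857, 0.2484], 'position': [0.5788, 0.0399, 0.0942], 'tool_rot': [3.1397, 0.0002, 1.7276], 'force': [-2.2108, -0.3587, 16.5397], 'moment': [-0.0807, 0.4218, -0.0498], 'grip_width': 0.0547}
```

```bash
python3 -m handwheel '[[0,0,0,0,0,0.0083],[0,0,0,0,0,0]]'; python3 -m handwheel '[[0,0,0,0,0,0.0083],[0,0,0,0,0,0]]';python3 -c "
from h import *
print(st()['moment'])";  python3 -m handwheel '[[0,0,0,0,0,0.0083],[0,0,0,0,0,0]]';  python3 -m handwheel '[[0,0,0,0,0,0.0083],[0,0,0,0,0,0]]'; python3 -c "
from h import *
st();f=bot.grab_frame('wrist')
cv2.imwrite('pics/q1.png',f['pixels'])"
```

```text
clock: 18.98
position: [0.5788, 0.0399, 0.0942]
tool_rot: [3.14, 0.0, 1.675]
force: [-3.0, -0.6, 15.7]
grip_width: 0.0546
clock: 19.23
position: [0.5787, 0.0399, 0.0942]
tool_rot: [3.14, -0.0, 1.623]
force: [-2.0, 0.3, 16.4]
grip_width: 0.0546
{'clock': 19.225, 'qpos': [-0.4027, 0.6599, 0.3343, 1.8442, -0.3217, 0.689, 0.1691], 'position': [0.5787, 0.0399, 0.0942], 'tool_rot': [3.14, -0.0, 1.6233], 'force': [-2.0399, 0.3377, 16.3889], 'moment': [-0.0465, 0.518, -0.1127], 'grip_width': 0.0546}
[-0.04654254  0.51798248 -0.11266708]
clock: 19.48
position: [0.5787, 0.0399, 0.0942]
tool_rot: [3.14, -0.0, 1.571]
force: [-1.9, 0.0, 15.8]
grip_width: 0.0544
clock: 19.73
position: [0.5787, 0.0399, 0.0942]
tool_rot: [3.14, -0.0, 1.519]
force: [-2.3, 0.4, 15.6]
grip_width: 0.0545
{'clock': 19.725, 'qpos': [-0.4218, 0.665, 0.3627, 1.8452, -0.3497, 0.6928, 0.0899], 'position': [0.5787, 0.0399, 0.0942], 'tool_rot': [3.1401, -0.0002, 1.5191], 'force': [-2.3261, 0.4293, 15.6283], 'moment': [0.0388, 0.5787, -0.0655], 'grip_width': 0.0545}
```

View pics/q1.png

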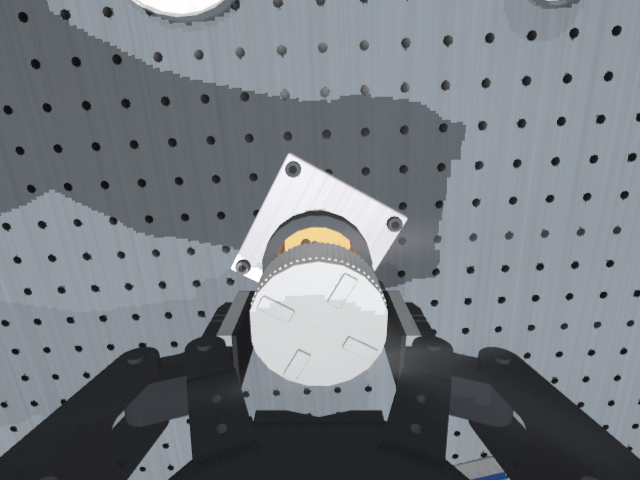

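```bash
python3 -m handwheel '[[0,0,0,0,0,0.0083],[0,0,0,0,0,0]]'; python3 -c "
from h import *
print(bot.observe()['moment'])"; python3 -m handwheel '[[0,0,0,0,0,0.0083],[0,0,0,0,0,0]]';python3 -c "
from h import *
print(bot.observe()['moment'])";  python3 -m handwheel '[[0,0,0,0,0,0.0056],[0,0,0,0,0,0]]'; python3 -c "
from h import *
st()"
```

```text
clock: 20.02
position: [0.5787, 0.0399, 0.0942]
tool_rot: [3.14, -0.0, 1.467]
force: [-1.4, -0.3, 16.2]
grip_width: 0.0547
[ 0.02074449  0.60592596 -0.05253163]
clock: 20.27
position: [0.5787, 0.0399, 0.0942]
tool_rot: [3.14, -0.0, 1.415]
force: [-3.8, -0.2, 16.6]
grip_width: 0.0545
[ 0.02033049  0.57506758 -0.02992816]
clock: 20.52
position: [0.5786, 0.04, 0.0942]
tool_rot: [3.14, -0.0, 1.38]
force: [-2.5, 0.6, 17.3]
grip_width: 0.0545
{'clock': 20.525, 'qpos': [-0.4469, 0.6724, 0.4003, 1.8466, -0.3871, 0.6985, -0.0158], 'position': [0.5786, 0.04, 0.0942], 'tool_rot': [3.1402, -0.0005, 1.3799], 'force': [-2.4765, 0.6449, 17.318], 'moment': [0.0482, 0.6026, 0.0395], 'grip_width': 0.0545}
```

```bash
python3 -m handwheel '[[0,0,0,0,0,0.0042],[0,0,0,0,0,0]]'; python3 -c "
from h import *
print(bot.observe()['moment'])"; python3 -m handwheel '[[0,0,0,0,0,0.0042],[0,0,0,0,0,0]]';python3 -c "
from h import *
print(bot.observe()['moment'])";  python3 -m handwheel '[[0,0,0,0,0,0.0028],[0,0,0,0,0,0]]'; python3 -c "
from h import *
st()"
```

```text
clock: 20.78
position: [0.5786, 0.04, 0.0941]
tool_rot: [3.14, -0.001, 1.354]
force: [-2.7, -0.3, 15.9]
grip_width: 0.0547
[ 0.08280836  0.62519277 -0.00402389]
clock: 21.02
position: [0.5786, 0.04, 0.0941]
tool_rot: [3.14, -0.001, 1.327]
force: [-2.7, 0.1, 15.3]
grip_width: 0.0545
[0.10258485 0.59028661 0.09183988]
clock: 21.28
position: [0.5786, 0.04, 0.0942]
tool_rot: [3.14, -0.001, 1.31]
force: [-2.6, 0.7, 16.5]
grip_width: 0.0544
{'clock': 21.275, 'qpos': [-0.4593, 0.6763, 0.4192, 1.8472, -0.4059, 0.7017, -0.069], 'position': [0.5786, 0.04, 0.0942], 'tool_rot': [3.1402, -0.0007, 1.3099], 'force': [-2.581, 0.6815, 16.4515], 'moment': [0.0893, 0.6394, 0.0632], 'grip_width': 0.0544}
```

```bash
python3 -m handwheel '[[0,0,0,0,0,0.0028],[0,0,0,0,0,0]]'; python3 -c "
from h import *
print(bot.observe()['moment'])"; python3 -m handwheel '[[0,0,0,0,0,0.0028],[0,0,0,0,0,0]]';python3 -c "
from h import *
print(bot.observe()['moment'])";  python3 -m handwheel '[[0,0,0,0,0,0.0028],[0,0,0,0,0,0]]'; python3 -c "
from h import *
st()"
```

```text
clock: 21.52
position: [0.5786, 0.04, 0.0941]
tool_rot: [3.14, -0.001, 1.292]
force: [-3.8, 1.0, 16.6]
grip_width: 0.0542
[0.17192565 0.59359633 0.09520556]
clock: 21.78
position: [0.5786, 0.04, 0.0942]
tool_rot: [3.14, -0.001, 1.275]
force: [-2.0, 0.3, 16.9]
grip_width: 0.0549
[0.07274988 0.60078321 0.07125234]
clock: 22.02
position: [0.5787, 0.04, 0.0942]
tool_rot: [3.14, -0.001, 1.257]
force: [-2.4, 0.4, 16.8]
grip_width: 0.0544
{'clock': 22.025, 'qpos': [-0.4687, 0.6795, 0.4335, 1.8476, -0.4201, 0.7043, -0.1091], 'position': [0.5787, 0.04, 0.0942], 'tool_rot': [3.1403, -0.0008, 1.2571], 'force': [-2.4324, 0.3806, 16.8243], 'moment': [0.0809, 0.5903, 0.0882], 'grip_width': 0.0544}
```

```bash
python3 -m handwheel '[[0,0,0,0,0,0.0028],[0,0,0,0,0,0]]'; python3 -c "
from h import *
print(bot.observe()['moment'])"; python3 -m handwheel '[[0,0,0,0,0,0.0028],[0,0,0,0,0,0]]'; python3 -c "
from h import *
st()"
```

```text
clock: 22.28
position: [0.5786, 0.0401, 0.0941]
tool_rot: [3.14, -0.001, 1.24]
force: [-2.5, 1.4, 16.6]
grip_width: 0.0544
[0.21560433 0.60878767 0.14345508]
clock: 22.52
position: [0.5785, 0.0402, 0.0941]
tool_rot: [3.141, -0.001, 1.222]
force: [-2.4, 2.2, 16.0]
grip_width: 0.054
{'clock': 22.525, 'qpos': [-0.475, 0.6817, 0.4428, 1.848, -0.4295, 0.7062, -0.1358], 'position': [0.5785, 0.0402, 0.0941], 'tool_rot': [3.1407, -0.0009, 1.2223], 'force': [-2.3517, 2.1987, 16.0373], 'moment': [0.3332, 0.6269, 0.1639], 'grip_width': 0.054}
```

```bash
python3 -m handwheel '[[0,0,0,0,0,0.0028],[0,0,0,0,0,0]]'; python3 -c "
from h import *
print(bot.observe()['moment'])"; python3 -m handwheel '[[0,0,0,0,0,0.002],[0,0,0,0,0,0]]'; python3 -c "
from h import *
st()"
```

```text
clock: 22.78
position: [0.5785, 0.0404, 0.0941]
tool_rot: [3.141, -0.001, 1.205]
force: [-3.7, 2.1, 16.7]
grip_width: 0.0547
[0.52326526 0.82866578 0.17789483]
clock: 23.02
position: [0.5784, 0.0405, 0.0941]
tool_rot: [3.141, -0.001, 1.193]
force: [-4.1, 3.1, 17.6]
grip_width: 0.0546
{'clock': 23.025, 'qpos': [-0.4804, 0.6835, 0.4505, 1.8483, -0.4377, 0.7081, -0.1586], 'position': [0.5784, 0.0405, 0.0941], 'tool_rot': [3.1411, -0.0011, 1.1925], 'force': [-4.1475, 3.0974, 17.6067], 'moment': [0.6802, 0.9041, 0.3298], 'grip_width': 0.0546}
```

```bash
python3 -m handwheel '[[0,0,0,0,0,-0.005],[0,0,0,0,0,0]]'; python3 -c "
from h import *
print(bot.observe()['moment'])"; python3 -m handwheel '[[0,0,-0.04,0,0,0],[0,0,0,0,0,0]]';python3 -m handwheel '[[0,0,-0.04,0,0,0],[0,0,0,0,0,0]]';python3 -m handwheel '[[0,0,-0.04,0,0,0],[0,0,0,0,0,0]]'; python3 -c "
from h import *
st()"
```

```text
clock: 23.28
position: [0.5785, 0.0404, 0.0941]
tool_rot: [3.141, -0.001, 1.224]
force: [-3.8, 2.9, 16.9]
grip_width: 0.0546
[0.63849614 0.76088231 0.02186415]
clock: 23.52
position: [0.5785, 0.0404, 0.0951]
tool_rot: [3.141, -0.001, 1.224]
force: [-2.6, 3.1, 15.1]
grip_width: 0.0542
clock: 23.78
position: [0.5785, 0.0404, 0.096]
tool_rot: [3.141, -0.001, 1.224]
force: [-3.1, 3.3, 13.2]
grip_width: 0.0543
clock: 24.02
position: [0.5785, 0.0404, 0.0969]
tool_rot: [3.141, -0.001, 1.224]
force: [-1.6, 2.8, 11.2]
grip_width: 0.0547
{'clock': 24.025, 'qpos': [-0.4769, 0.6775, 0.4449, 1.8468, -0.4268, 0.7117, -0.1368], 'position': [0.5785, 0.0404, 0.0969], 'tool_rot': [3.1409, -0.001, 1.2238], 'force': [-1.6053, 2.7966, 11.2196], 'moment': [0.6058, 0.4633, 0.0862], 'grip_width': 0.0547}
```

```bash
python3 -m handwheel '[[0,0,-0.02,0,0,0],[0,0,0,0,0,0]]'; python3 -m handwheel '[[0,0,-0.02,0,0,0],[0,0,0,0,0,0]]';python3 -m handwheel '[[0,0,-0.016,0,0,0],[0,0,0,0,0,0]]'; python3 -c "
from h import *
st()"
```

```text
clock: 24.28
position: [0.5785, 0.0404, 0.0974]
tool_rot: [3.141, -0.001, 1.224]
force: [-0.8, 2.7, 10.7]
grip_width: 0.0545
clock: 24.52
position: [0.5784, 0.0404, 0.0978]
tool_rot: [3.141, -0.001, 1.224]
force: [-1.2, 3.0, 9.3]
grip_width: 0.0546
clock: 24.78
position: [0.5784, 0.0404, 0.0981]
tool_rot: [3.141, -0.001, 1.224]
force: [-1.5, 2.7, 9.7]
grip_width: 0.0539
{'clock': 24.775, 'qpos': [-0.4778, 0.6758, 0.4462, 1.8462, -0.4256, 0.7142, -0.1378], 'position': [0.5784, 0.0404, 0.0981], 'tool_rot': [3.141, -0.0009, 1.2238], 'force': [-1.4582, 2.6909, 9.6999], 'moment': [0.6031, 0.2496, 0.0643], 'grip_width': 0.0539}
```

```bash
python3 -m handwheel '[[0,0,-0.016,0,0,0],[0,0,0,0,0,0]]'; python3 -m handwheel '[[0,0,-0.016,0,0,0],[0,0,0,0,0,0]]'; python3 -c "
from h import *
st()"
```

```text
clock: 25.02
position: [0.5784, 0.0404, 0.0983]
tool_rot: [3.141, -0.001, 1.224]
force: [1.2, 4.4, 4.8]
grip_width: 0.0544
clock: 25.28
position: [0.5783, 0.0404, 0.0984]
tool_rot: [3.141, -0.0, 1.224]
force: [4.6, 4.9, -1.1]
grip_width: 0.0546
{'clock': 25.275, 'qpos': [-0.4783, 0.6755, 0.4468, 1.846, -0.425, 0.7149, -0.1384], 'position': [0.5783, 0.0404, 0.0984], 'tool_rot': [3.1412, -0.0004, 1.2238], 'force': [4.6177, 4.8518, -1.1446], 'moment': [0.9589, -0.841, 0.0562], 'grip_width': 0.0546}
```

```bash
python3 -m handwheel '[[0,0,0,0,0,0],[0,0,0,0,0,0],[0,0,0,0,0,0],[0,0,0,0,0,0]]' -1; python3 -c "
from h import *
st()";  python3 -m handwheel '[[0,0,-0.5,0,0,0],[0,0,-1,0,0,0],[0,0,-1,0,0,0],[0,0,-1,0,0,0],[0,0,-1,0,0,0],[0,0,0,0,0,0]]'; python3 -c "
from h import *
import pickle
st()
f=bot.grab_frame('wrist');pickle.dump(f,open('e1.pkl','wb'))
cv2.imwrite('pics/e1.png',f['pixels'])
f=bot.grab_frame('scene');pickle.dump(f,open('e2.pkl','wb'))
cv2.imwrite('pics/s3.png',cv2.resize(f['pixels'][220:340,280:420],None,fx=4.5,fy=4.5,interpolation=cv2.INTER_CUBIC))"
```

```text
clock: 25.78
position: [0.578, 0.0399, 0.0985]
tool_rot: [-3.142, 0.0, 1.223]
force: [-0.3, -0.9, -0.5]
grip_width: 0.0855
{'clock': 25.775, 'qpos': [-0.4781, 0.6753, 0.4473, 1.8465, -0.4247, 0.7155, -0.1383], 'position': [0.578, 0.0399, 0.0985], 'tool_rot': [-3.1416, 0.0001, 1.2234], 'force': [-0.3375, -0.901, -0.5028], 'moment': [-0.0182, -0.0678, 0.0212], 'grip_width': 0.0855}
clock: 26.52
position: [0.5788, 0.0399, 0.2133]
tool_rot: [3.139, -0.002, 1.223]
force: [-0.1, 1.0, -0.1]
grip_width: 0.0855
{'clock': 26.525, 'qpos': [-0.5487, 0.5255, 0.5444, 1.7642, -0.3282, 0.9399, -0.2164], 'position': [0.5788, 0.0399, 0.2133], 'tool_rot': [3.1388, -0.0018, 1.2233], 'force': [-0.1132, 0.9831, -0.1235], 'moment': [-0.0208, 0.027, 0.0232], 'grip_width': 0.0855}
```

View pics/e1.png

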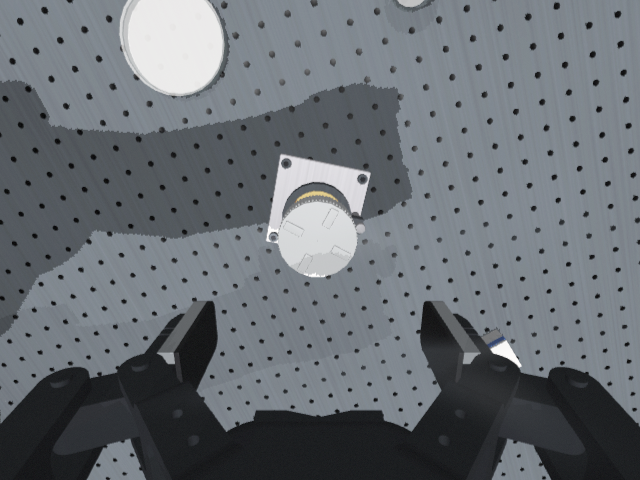

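View pics/s3.png

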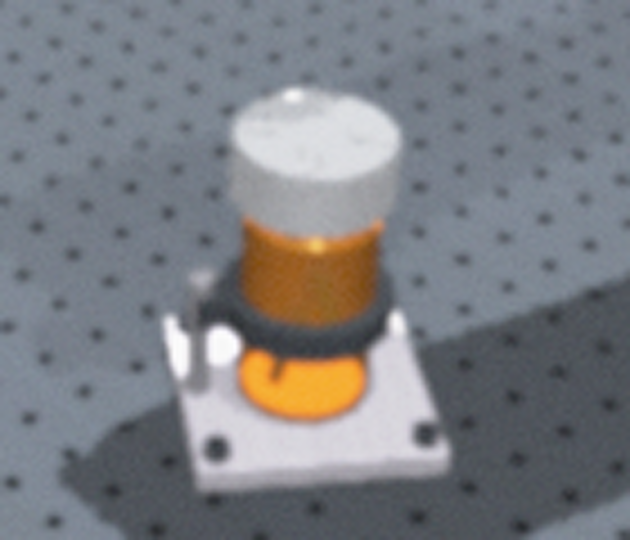

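```bash
python3 -m handwheel '[[-1,0,0,0,0,0],[-1,0,0,0,0,0],[-1,0,0,0,0,0],[-1,0,0,0,0,0],[0,0,0,0,0,0],[0,0,0,0,0,0]]'; python3 - <<'E'
from h import *
import pickle
st()
g=bot.grab_frame('wrist');cv2.imwrite('pics/e3.png',g['pixels'])
f=pickle.load(open('e1.pkl','rb'))
from scipy.optimize import least_squares
es=[]
for fr,n in((f,'a'),(g,'b')):
    rs=bot.trace(g,'cap') if n=='b' else None
    m=cv2.inRange(fr['pixels'],(195,195,195),(255,255,255))
    m=cv2.morphologyEx(m,cv2.MORPH_CLOSE,np.ones((5,5)))
    for e in cv2.findContours(m,0,1)[0]:
        if 2500<cv2.contourArea(e)<9000:
            el=cv2.fitEllipse(e); 
            print(n,np.round(el[0],1),np.round(el[1],1),el[2],cv2.boundingRect(e))
            es.append((n,fr,el,e))
    if rs: print('trace',rs[0]['score'],rs[0]['point'])
E
```

```text
clock: 27.38
position: [0.544, -0.0535, 0.2106]
tool_rot: [-3.141, 0.0, 1.224]
force: [0.5, 1.2, 0.7]
grip_width: 0.0855
{'clock': 27.375, 'qpos': [-0.4112, 0.4779, 0.5553, 1.8509, -0.3145, 0.9013, -0.0553], 'position': [0.544, -0.0535, 0.2106], 'tool_rot': [-3.1409, 0.0001, 1.2237], 'force': [0.4836, 1.17, 0.6979], 'moment': [0.0368, -0.0115, 0.0343], 'grip_width': 0.0855}
a [316.1 215.4] [ 92.1 122.5] 4.636709690093994 (266, 155, 104, 122)
a [171.8  42.5] [ 96.5 108.1] 122.3001480102539 (120, 0, 103, 95)
trace 0.68 [317.4, 86.7]
```

View pics/e3.png

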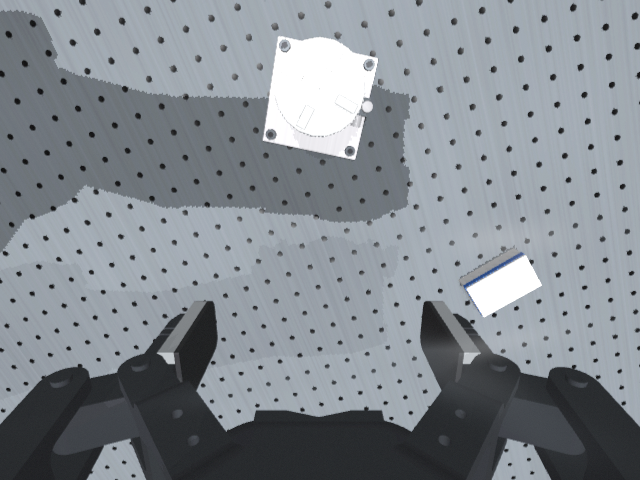

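```bash
python3 - <<'E'
from h import *
import pickle
f=pickle.load(open('e1.pkl','rb'));g=bot.grab_frame('wrist')
out=[]
for fr,(x0,y0,x1,y1) in((f,(255,140,385,290)),(g,(255,20,385,170))):
  i=cv2.resize(fr['pixels'][y0:y1,x0:x1],None,fx=3,fy=3,interpolation=cv2.INTER_CUBIC)
  for z,c in((.1163,(255,0,0)),(.1203,(0,0,255))):
    p=[proj(fr,[.578+.0283*math.cos(t),.041+.0283*math.sin(t),z]) for t in np.linspace(0,6.3,90)]
    cv2.polylines(i,[np.array([[(u-x0+.5)*3,(v-y0+.5)*3] for u,v in p],np.int32)],True,c,1,cv2.LINE_AA)
  out.append(i)
cv2.imwrite('pics/ov.png',np.hstack(out))
E
```

```text
(no output)
```

View pics/ov.png

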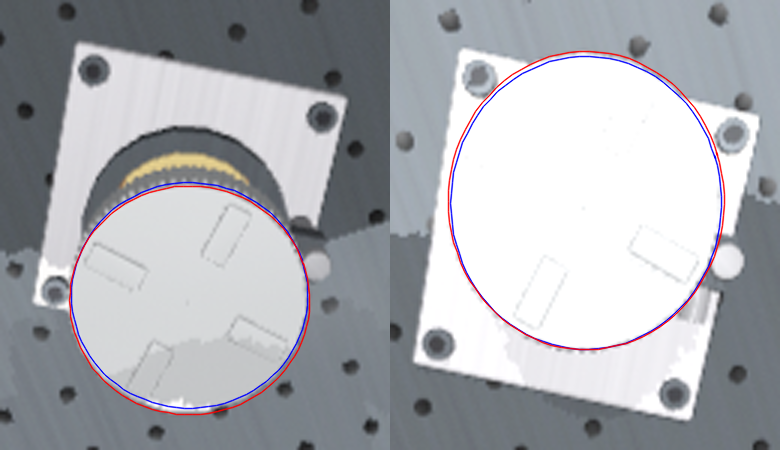

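```bash
python3 -c "
from h import *
st();print(bot.job_done())"
```

```text
{'clock': 27.525, 'qpos': [-0.4117, 0.4777, 0.5555, 1.8507, -0.3144, 0.9014, -0.0552], 'position': [0.5441, -0.0533, 0.2108], 'tool_rot': [-3.1412, 0.0001, 1.2245], 'force': [0.2959, 0.5723, 0.8704], 'moment': [0.0125, -0.0241, 0.025], 'grip_width': 0.0856}
the job is handed in; nothing more can be done
None
```

The cap is on the jar and appears locked and level; I handed the job in at 27.5 s with no verdict reported.

**What I did:**
- I gripped the cap, turned it 29° so its lugs faced the jar's gaps, and lowered it over the neck. First contact was at the expected "in the gaps" height, at 5 N.
- I pressed it to about 16 N, then turned it clockwise in small steps. It met the stop after about 51°, at roughly 0.33 N m and no more than 18 N of wrist force.
- I backed off just under 2° and let it rise. The upward force fell sharply from 9.7 N to about –1 N within 0.3 mm, close to the locked height, which is how I know the lugs caught in the notches. I then let go and moved clear.

**Last checks:**
- **Cap:** in the wrist pictures it is centred and level, and its outline fits the locked height (92.5 mm) slightly better than the unlocked height. That picture check is only good to about 2 mm; the force drop is the stronger evidence. I did not try turning the cap back to test the lock.
- **Robot:** the gripper is open and nothing is touching it.
- **Other things on the bench:** I never moved near the dish, beaker or slide box, but I did not measure them again at the end.

**Disagreements and oddities:**
- The top camera put the cap about 3 mm from where the wrist camera did; I went mainly by the wrist camera.
- The network's jar-rim point was about 25 mm off, so I measured the jar from the clamp base's corners instead.
- Closing the jaws pressed the cap onto the table with about 15 N for a moment.

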